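Third hand for an end-to-end glue joint

ROBOT

A 6-joint arm with a two-finger parallel gripper is mounted at the origin on a cart in front of the work surface, level with it; the furniture and walls round the work are solid. World frame = base frame: x ahead of the robot, y to its left, z up, the work surface at z = 0. Lengths are in m, angles in degrees, forces in N, time in s.
With the tool pointing down it reaches from about 0.275 to 1 m from the base axis. Payload 8.4 kg.
Tool frame: the origin (TCP) lies midway between the tips of the shut fingers; the grasp point (between the pads) lies manip.tcp_to_grasp behind it (manip.tcp_to_grasp is the distance from the TCP to the grasp point, in m); z points along the fingers, y is the line along which they close (so a half turn about z gives the same grasp; the last joint's range is limited). The gripper opens to 85 mm and grips with 20 to 120 N. Pads are 22 mm wide; open, the fingers measure 114 mm over their backs; the gripper's body (76 mm by 85 mm) begins 54 mm behind the grasp point. The pads swing forward as they close: fully open they stand 13 mm farther back than shut.
Start: joints at [-73.82, 20.225, 93.587, -0, 66.188, -0.138], TCP at [0.176, -0.6, 0.231] pointing down, gripper open.
Joint ranges: [-150.9, 150.9], [-52.94, 120.26], [3.33, 152.33], [-74.26, 254.26], [0, 154.13], [-172.89, 172.89]. Speed limits (degrees/s): [127.2, 127.2, 159.86, 180, 180, 180].

INTERFACE

Orientations are given as [roll, pitch, yaw] about the fixed x, y, z axes, in that order (R = Rz(yaw) Ry(pitch) Rx(roll)).
In Python, from cell import get_state, imaging, manip gives the robot as it stands. The module is installed in compiled form; this text tells all that it offers.
- The arm moves only by the tool drive_tool, never from a script. Its argument "commands" is a list that holds one entry, the list of rows, each a list of 5 numbers: the shift along the world's x, y, z in cm, then the turn about the world's z in rad, then the finger opening in cm, from 0 to 8.54. In form: [[[dx, dy, dz, roll, fingers], ...]]. A call has 1 to 5 rows; each row is the pose to reach, as a shift and turn from the pose commanded when the call began; what a row does not reach only later rows make up. A row lasts 1/10 s, in which the tool goes at most 50 mm and 8.59 degrees, less where a joint would pass 70% of its speed; a pose out of reach is approached as far as the arm can. A call with a gripper value outside its range is refused whole. The fingers move at their own pace and stop on an object; the grip force is fixed at half the most. Time passes only in rows, so rows that repeat a pose let the fingers close. It gives the time, the measured TCP pose, the force, the opening and the grip force at its end, in the units of the state.
- get_state(): the state, without advancing time (a new reading comes with each control period).
- imaging.snapshot(name): name is "scene" or "side" or "wrist"; returns the picture (384x512x3 uint8, blue, green, red); there is no depth.
- imaging.camera_params(name): a dict with "fx", "fy", "cx", "cy" (pixels), "rvec" (rotation vector, rad) and "tvec" (3), from world to camera coordinates, as OpenCV has them; the wrist camera has in their place "T_tool_cam" (4x4, takes a point from camera to tool coordinates, whose origin is the TCP and whose axes are the flange's). Camera axes: x right, y down, z forward; pixel columns grow to the right and rows downward; lengths in m; the calibration is good to about 2 mm. A picture is of the moment at which its call begins: read the wrist's pose just before it. camera_params takes no time and is no camera call.
- manip.close_job(): hands the job in; it is judged then, once.
The state is a dict: "clock": time; "joints": joint angles; "joint_vel": joint speeds; "joint_torque": joint torques, N m; "tcp_pos": TCP position; "orientation": TCP orientation; "ft_force": force on the tool from outside, world axes, zero at the start; "wrist_torque": the same for the moment, N m; "width": opening from 0.0 (shut) to 1.0 (fully open); "gripper_force": force on a finger pad.
Only numpy, scipy, OpenCV 4.12 (cv2) and the standard library are available. Lean on these libraries where they do the work, as an engineer would, in place of code of your own. Each camera call takes 0.05 s, during which the arm holds its last target. There are 200 camera calls.

TASK

I am glueing a two-wood turning blank: lay the red padauk blank in the channel of the plywood gluing jig, at the end with the sprung stop, and let go of it; then lay the pale maple blank in the channel behind it. With the maple blank, press the two end to end against the sprung stop until the stop's black pointer stands in the green part of the scale (roughly 7 to 14 N), never driving the stop to the end of its travel, and finish while still holding and pressing steadily there, so that I can run the glue in. Leave the walnut blank and everything else on the bench where it is.

Things in the scene. Friction and masses are not known exactly. Their poses are not given: they have to be found in the camera images.
- gluing_jig: Plywood gluing jig fixed on the bench, 90 wide (its x) x 365 long (its y) x 12 mm thick. Origin on the bench under the middle line of the channel; y along the channel towards the sprung stop; z up. Base from y -190 to +175 mm. At y 151 to 173 mm stands the wooden spring housing, top at z 42 mm.
- channel (a point): Middle of the channel floor: x 0, y -57.5, z 12 mm in the jig's frame, axes as the jig's. Two dark rails 10 mm wide, 6 mm high (tops at jig z 18 mm) leave the channel 25 mm wide, from y -185 to +70 mm; its end away from the stop is open. A blank lying in it stands 13 mm above the rails: grip only its upper half, so that the fingers clear the rails.
- scale (a point): Middle of the green part of the scale beside the stop: x -34, y +115, z 28 mm in the jig's frame. The scale is 18 x 32 mm along the jig's y: white, then green (stop travel 5 to 13 mm), then red. The stop's thin black pointer moves over it.
- sprung_stop (a joint): Travel of the sprung aluminium stop (m): 0 at rest, grows as it is pushed along the jig's +y, end of travel 0.020. Spring 0.8 N per mm with 3.2 N preload: 7.2 N at 0.005 and 13.6 N at 0.013 (the green part of the scale). It springs back when let go.
- stop_face (a point): Centre of the stop's pressing face (34 mm wide, 20 mm high, from 1.5 to 21.5 mm above the channel floor), which looks along the jig's -y; at rest at y +100 mm, x 0, z 21.5 mm in the jig's frame; it moves with the stop.
- blank_padauk: Red-orange squared padauk blank, 20 x 125 x 19 mm (x, y, z), 30 g, loose, lying on the bench; origin at the centre of its underside, y along its length.
- blank_maple: Pale maple squared blank, 20 x 130 x 19 mm (x, y, z), 33 g, loose, lying on the bench; origin at the centre of its underside, y along its length.
- blank_walnut: Dark brown walnut squared blank, 20 x 120 x 20 mm, loose; not used, leave it alone. Origin at the centre of its underside, y along its length. The three blanks lie at the right in three places about 95 mm apart, in any order, lengthwise roughly away from the robot.
- thin_glue: Small white and blue glue bottle with a red spout, 34 mm across, 95 mm high, standing near the front edge; leave it alone. Origin at the centre of its foot.
- pencil: Red pencil, 166 mm long, 8 mm thick, lying near the front edge; leave it alone. Origin at its middle, underneath.
- wood_egg: Turned wooden egg, 47 mm across, 60 mm high, at the left; leave it alone. Origin at the centre of its foot.

How it is judged (in metres and radians):
On the way, in this order (a step that is already met when the one before it is completed fails the run):
1. the padauk blank lies in the channel towards the sprung stop, let go (x of blank_padauk in the frame of gluing_jig between -0.007 and 0.007 m and y of blank_padauk in the frame of gluing_jig between -0.05 and 0.06 m and z of blank_padauk in the frame of gluing_jig between 0.009 and 0.0155 m and angle between the y axis of blank_padauk and the y axis of gluing_jig, either way round below 0.06 rad and contact force between blank_padauk and the fingers below 0.1 N), for 0.2 s.
2. the maple blank lies in the channel behind it (x of blank_maple in the frame of gluing_jig between -0.007 and 0.007 m and y of blank_maple in the frame of gluing_jig between -0.19 and -0.05 m and z of blank_maple in the frame of gluing_jig between 0.009 and 0.0155 m and angle between the y axis of blank_maple and the y axis of gluing_jig, either way round below 0.06 rad), for 0.1 s.
At the end, for the whole second after the job is handed in: Both blanks lie flat in the channel (within 0.06 rad of it), padauk against the stop, maple behind it, end to end; the fingers are on the maple blank and press so that the sprung stop stands still between 5 and 13 mm of travel (green) with 5 to 17 N between the blanks, through the last second (x of blank_padauk in the frame of gluing_jig between -0.007 and 0.007 m and y of blank_padauk in the frame of gluing_jig between 0.03 and 0.06 m and z of blank_padauk in the frame of gluing_jig between 0.009 and 0.0155 m and angle between the y axis of each of blank_padauk, blank_maple and the y axis of gluing_jig, either way round below 0.06 rad and x of blank_maple in the frame of gluing_jig between -0.007 and 0.007 m and y of blank_maple in the frame of gluing_jig between -0.11 and -0.06 m and z of blank_maple in the frame of gluing_jig between 0.009 and 0.0155 m and value of joint sprung_stop between 0.005 and 0.013 m and velocity of joint sprung_stop between -0.01 and 0.01 m/s and contact force between blank_maple and blank_padauk between 5 and 17 N and contact force between blank_maple and the fingers above 2 N); the arm keeps its last pose, push and grip.
It fails at once if the sprung stop is driven to the end of its travel (value of joint sprung_stop above 0.0185 m).
It fails at once if the walnut blank, glue bottle, pencil or wooden egg is pushed from its place (distance of any of blank_walnut, thin_glue, pencil, wood_egg from where it was at the start of the episode above 0.025 m).
It fails at once if the glue bottle or the wooden egg is knocked over (angle between any of thin_glue, wood_egg's own z axis and vertical above 0.5 rad).
It also fails if it takes over 54 s, if anything falls off the work surface, if the arm or the gripper's body presses on something with over 40 N, if the wrist force passes 120 N, or if a joint passes its speed limit or range.

## Working session

There is one attempt and no reset: what is moved stays moved. The work goes in short steps, Python scripts to look and compute and a tool call to move; the robot and the scene stay as the last step left them, time stands still between calls to the robot, and variables do not carry over. Pictures are saved under pics/ and viewed, at most 10 in all, crops included, and the job is handed in when it is done.

Besides the shell and the picture viewer there is one more tool, called after "Request:" as name(argument=value, ...), one argument or row to a line, values as JSON. drive_tool: Moves the arm, as the interface text tells. Its arguments: {"type":"object","properties":{"commands":{"type":"array","items":{"type":"array","items":{"type":"array","items":{"type":"number"}}}}},"required":["commands"]}

```bash
mkdir -p pics
python3 - <<'E'
from cell import get_state, imaging, manip
import cv2
s=get_state();print(s['clock'],s['tcp_pos'],s['orientation'],s['width'],manip.tcp_to_grasp)
for n in("scene","side","wrist"):
    cv2.imwrite(f"pics/{n}0.png",imaging.snapshot(n)); print(n,imaging.camera_params(n))
E
```

```text
0.0 [ 0.17545656 -0.59938216  0.2305602 ] [-1.79921619e+02  2.33925278e-03  1.63200928e+01] 0.9970771452652804 0.0187
scene {'fx': 479.63930790670656, 'fy': 479.63930790670656, 'cx': 253.1689190420615, 'cy': 188.3654963520225, 'rvec': array([ 1.31660044, -2.16578719,  0.99037168]), 'tvec': array([0.21087405, 0.30213568, 1.18850291])}
side {'fx': 366.66299406483586, 'fy': 366.66299406483586, 'cx': 258.42676552745957, 'cy': 190.05874048667374, 'rvec': array([ 0.14786275,  2.83643676, -1.25611347]), 'tvec': array([0.45284643, 0.00180187, 1.12615095])}
wrist {'fx': 290.385505179914, 'fy': 290.385505179914, 'cx': 252.86809839065873, 'cy': 192.08235354465992, 'T_tool_cam': array([[ 7.03513567e-04, -9.51164645e-01, -3.08683209e-01,
         7.85131792e-02],
       [ 9.99999678e-01,  5.50300759e-04,  5.83403014e-04,
        -3.81142991e-04],
       [-3.85043716e-04, -3.08683520e-01,  9.51164726e-01,
        -1.43924194e-01],
       [ 0.00000000e+00,  0.00000000e+00,  0.00000000e+00,
         1.00000000e+00]])}
```

View pics/scene0.png

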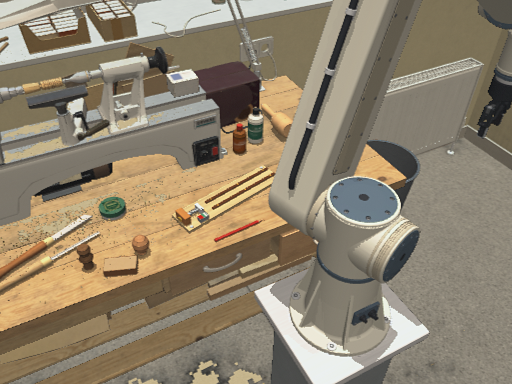

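View pics/side0.png

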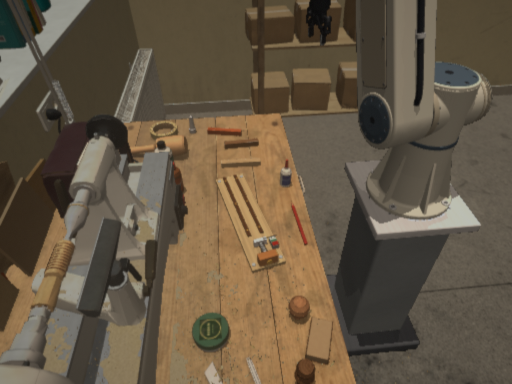

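The side view shows padauk about (225,131), walnut (240,143), maple (240,162), and the jig from (230,178) to (270,266) with the stop at its lower end. The glue bottle is at (286,175) and the pencil at (300,224). I'll enlarge that area.

```bash
cat > h.py <<'E'
import numpy as np, cv2
from cell import get_state, imaging, manip
from scipy.spatial.transform import Rotation as R
def ray(name,px,z,st=None):
    p=imaging.camera_params(name)
    d=np.array([[(u-p['cx'])/p['fx'],(v-p['cy'])/p['fy'],1] for u,v in px])
    if 'rvec' in p:
        Rm=cv2.Rodrigues(p['rvec'])[0]; o=-Rm.T@p['tvec']; d=d@Rm
    else:
        T=p['T_tool_cam']; W=R.from_euler('xyz',st['orientation'],degrees=True).as_matrix()
        o=W@T[:3,3]+st['tcp_pos']; d=d@(W@T[:3,:3]).T
    return o+d*((z-o[2])/d[:,2])[:,None]
E
python3 - <<'E'
from h import *
im=cv2.imread('pics/side0.png')
cv2.imwrite('pics/sc.png',cv2.resize(im[115:275,190:320],None,fx=4.5,fy=3.75,interpolation=cv2.INTER_CUBIC)) if 0 else cv2.imwrite('pics/sc.png',cv2.resize(im[120:270,190:320],None,fx=4,fy=4,interpolation=cv2.INTER_CUBIC))
px=[(225,131),(240,143),(240,162),(286,185),(295,205),(306,243),(299,310)]
print(ray('side',px,0.019).round(3))
E
```

```text
[[ 0.541 -0.364  0.019]
 [ 0.491 -0.282  0.019]
 [ 0.498 -0.174  0.019]
 [ 0.366 -0.044  0.019]
 [ 0.354  0.044  0.019]
 [ 0.35   0.186  0.019]
 [ 0.403  0.372  0.019]]
```

View pics/sc.png

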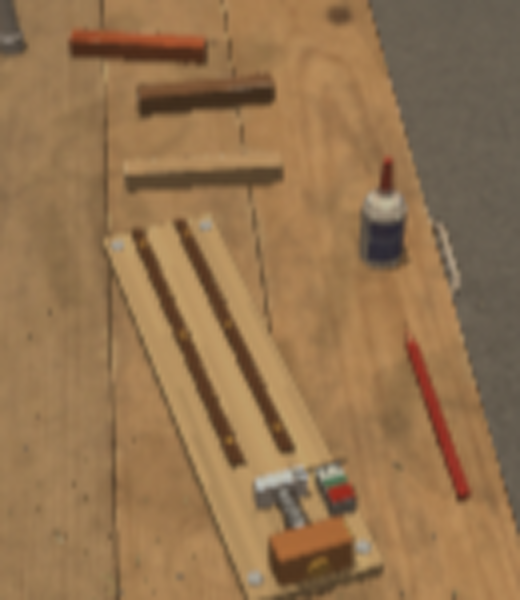

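View pics/wrist0.png

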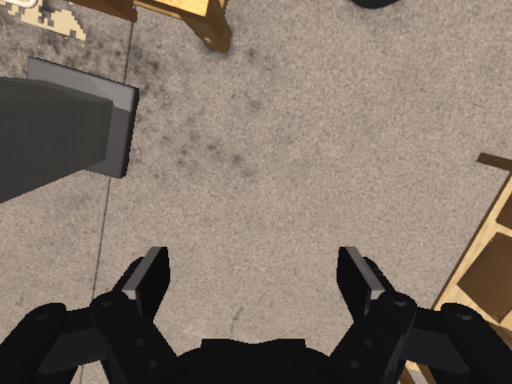

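Crop (x4, offset 190,120): padauk top runs (72,40)-(205,47), walnut (139,92)-(273,82), and maple (125,167)-(282,168). The jig corners are (107,240), (208,217), (380,570) and (248,600). The rails start at (139,232) and (182,222) and end at (236,464) and (287,450).

Run:
```python
from h import *
f=lambda L:[(u/4+190-.4,v/4+120-.4) for u,v in L]
def show(n,L,z):
    w=ray('side',f(L),z);print(n,w[:,:2].round(4).tolist(),np.linalg.norm(np.diff(w[:,:2],axis=0),axis=1).round(3),np.degrees(np.arctan2(w[1,1]-w[0,1],w[1,0]-w[0,0])).round(1))
show('pad',[(72,40),(205,47)],.019)
show('wal',[(139,92),(273,82)],.019)
show('map',[(125,167),(282,168)],.019)
show('jig',[(107,240),(208,217),(380,566),(248,597)],.012)
show('rail+x',[(139,232),(236,464)],.018)
show('rail-x',[(182,222),(287,450)],.018)
show('stopface',[(257,487),(305,475)],.0335)
```

```text
pad [[0.6045, -0.3803], [0.4835, -0.3552]] [0.124] 168.3
wal [[0.5458, -0.2903], [0.4273, -0.2926]] [0.119] -178.8
map [[0.5609, -0.184], [0.4324, -0.1686]] [0.129] 173.2
jig [[0.5776, -0.1011], [0.4969, -0.1207], [0.4129, 0.2319], [0.4971, 0.2464]] [0.083 0.362 0.085] -166.4
rail+x [[0.5521, -0.101], [0.496, 0.1442]] [0.252] 102.9
rail-x [[0.518, -0.1095], [0.4611, 0.1356]] [0.252] 103.1
stopface [[0.4849, 0.1781], [0.4533, 0.1715]] [0.032] -168.2
```

Request:
drive_tool(
  commands=[
    [[18,11.5,0,-0.25,5],[36.9,23.1,-2,-0.489,5],[36.9,23.1,-6,-0.489,5],[36.9,23.1,-10,-0.489,5],[36.9,23.1,-10,-0.489,5]],
  ],
)

```text
clock: 0.65
tcp_pos: [0.3789, -0.4723, 0.1913]
orientation: [180.0, -0.0, -11.8]
ft_force: [0.1, -1.2, 0.1]
width: 0.582
gripper_force: 0.0
```

Request:
drive_tool(
  commands=[
    [[0,0,0,0,5],[0,0,0,0,5],[0,0,0,0,5],[0,0,0,0,5],[0,0,0,0,5]],
  ],
)

```text
clock: 1.15
tcp_pos: [0.3766, -0.4743, 0.192]
orientation: [180.0, -0.0, -11.8]
ft_force: [0.9, 0.2, 0.1]
width: 0.583
gripper_force: 0.0
```

Request:
drive_tool(
  commands=[
    [[4.2,2.7,-1,0,5],[8.4,5.3,-3,0,5],[12.5,8,-5,0,5],[16.7,10.6,-7,0,5],[16.7,10.6,-7,0,5]],
  ],
)

```text
clock: 1.65
tcp_pos: [0.5466, -0.3649, 0.1197]
orientation: [-179.9, 0.1, -11.6]
ft_force: [-0.3, -0.5, -0.2]
width: 0.583
gripper_force: 0.0
```

Run:
```python
from h import *
s=get_state();im=imaging.snapshot('wrist');cv2.imwrite('pics/w1.png',im)
print(s['tcp_pos'],s['orientation'],s['clock'])
hsv=cv2.cvtColor(im,cv2.COLOR_BGR2HSV)
m=((hsv[...,0]<12)|(hsv[...,0]>174))&(hsv[...,1]>150)&(hsv[...,2]>90)
n,l,st,c=cv2.connectedComponentsWithStats(m.astype('uint8'))
k=1+np.argmax(st[1:,4]);print(st[k],c[k])
pts=np.argwhere(l==k)[:,::-1]
w=ray('wrist',pts,0.019,s)[:,:2].astype('float32');print(cv2.minAreaRect(w))
```

```text
[ 0.54663017 -0.36493917  0.11965335] [-1.79913546e+02  5.63348157e-02 -1.16059970e+01] 1.65
[ 253  118   25  135 2938] [264.35091899 183.59428182]
((0.5455207824707031, -0.37500324845314026), (0.019562898203730583, 0.12367799133062363), 77.883544921875)
```

View pics/w1.png

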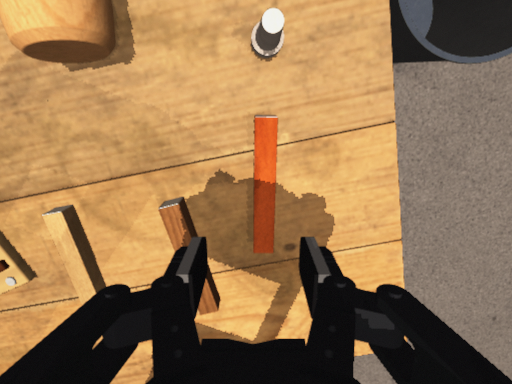

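Padauk runs straight up the wrist image, column 265, rows 116-252. Its centre works out at (0.5455,-0.375), and walnut is at (190,255), clear of the left finger. I'll shift about 7 mm and go down.

Request:
drive_tool(
  commands=[
    [[0.1,-0.4,-3,0,5],[0.2,-0.7,-6,0,5],[0.2,-0.7,-8,0,5],[0.2,-0.7,-8,0,5],[0.2,-0.7,-8,0,5]],
  ],
)

```text
clock: 2.2
tcp_pos: [0.5458, -0.3756, 0.0424]
orientation: [180.0, -0.0, -11.8]
ft_force: [-0.9, 0.6, 0.8]
width: 0.584
gripper_force: 0.0
```

```bash
cat >> h.py <<'E'
def red(z=.019,sel=lambda h:((h[...,0]<12)|(h[...,0]>174))&(h[...,1]>150)&(h[...,2]>90),name=None):
    s=get_state();im=imaging.snapshot('wrist')
    if name:cv2.imwrite(name,im)
    m=sel(cv2.cvtColor(im,cv2.COLOR_BGR2HSV))
    n,l,st,c=cv2.connectedComponentsWithStats(m.astype('uint8'));k=1+np.argmax(st[1:,4])
    w=ray('wrist',np.argwhere(l==k)[:,::-1],z,s)[:,:2].astype('float32')
    print(s['tcp_pos'].round(4),s['orientation'].round(2),s['clock'],st[k]);print(cv2.minAreaRect(w))
E
python3 -c "
from h import *
red(name='pics/w2.png')"
```

```text
[ 0.5458 -0.3756  0.0424] [ 1.7999e+02 -1.0000e-02 -1.1770e+01] 2.2 [ 236  129   33  183 5564]
((0.5451681017875671, -0.3747638761997223), (0.019174953922629356, 0.12496280670166016), 77.95509338378906)
```

Request:
drive_tool(
  commands=[
    [[0,0.1,-1.5,0,5],[0,0.1,-2.7,0,5],[0,0.1,-3.3,0,5],[0,0.1,-3.3,0,1.5],[0,0.1,-3.3,0,1.5]],
  ],
)

```text
clock: 2.75
tcp_pos: [0.5464, -0.3733, 0.0084]
orientation: [-180.0, 0.0, -11.7]
ft_force: [-0.5, -0.7, -0.1]
width: 0.253
gripper_force: 0.0
```

Request:
drive_tool(
  commands=[
    [[0,0,0,0,1.5],[0,0,0,0,1.5],[0,0,0,0,1.5],[0,0,0,0,1.5],[0,0,0,0,1.5]],
  ],
)

```text
clock: 3.25
tcp_pos: [0.5466, -0.3734, 0.0088]
orientation: [180.0, -0.0, -11.7]
ft_force: [-0.1, 0.0, 0.6]
width: 0.203
gripper_force: 59.9
```

Request:
drive_tool(
  commands=[
    [[0,0,5,0,1.5],[0,0,10,0,1.5],[-0.6,4.7,13,0.14,1.5],[-1.2,9.4,13,0.28,1.5],[-1.8,14,13,0.42,1.5]],
  ],
)

```text
clock: 3.75
tcp_pos: [0.5288, -0.2326, 0.1403]
orientation: [179.9, -0.2, 12.6]
ft_force: [0.9, 0.2, -0.6]
width: 0.197
gripper_force: 59.7
```

Request:
drive_tool(
  commands=[
    [[-0.5,4,0,0.14,1.5],[-1,8,0,0.28,1.5],[-1.5,12,0,0.42,1.5],[-2,16,0,0.56,1.5],[-2.5,19,0,0.7,1.5]],
  ],
)

```text
clock: 4.25
tcp_pos: [0.503, -0.0414, 0.1388]
orientation: [180.0, -0.0, 52.8]
ft_force: [0.3, -0.4, -0.6]
width: 0.201
gripper_force: 59.7
```

Request:
drive_tool(
  commands=[
    [[0,3,0,0.14,1.5],[0,6,0,0.28,1.5],[-0.2,9,0,0.42,1.5],[-0.6,12,0,0.56,1.5],[-0.8,12.3,0,0.7,1.5]],
  ],
)

```text
clock: 4.75
tcp_pos: [0.4952, 0.0822, 0.1388]
orientation: [180.0, -0.0, 93.0]
ft_force: [0.2, -0.1, 0.1]
width: 0.201
gripper_force: 59.7
```

Request:
drive_tool(
  commands=[
    [[0,0,0,0.14,1.5],[0,0,-1,0.183,1.5],[0,0,-2,0.183,1.5],[0,0,-2,0.183,1.5],[0,0,-2,0.183,1.5]],
  ],
)

```text
clock: 5.25
tcp_pos: [0.4953, 0.0795, 0.1184]
orientation: [-180.0, -0.0, 103.0]
ft_force: [0.7, 0.3, -0.4]
width: 0.202
gripper_force: 59.7
```

Run:
```python
from h import *
s=get_state();print(s);cv2.imwrite('pics/w3.png',imaging.snapshot('wrist'))
```

```text
{'clock': 5.25, 'joints': array([ 8.94697962e+00,  1.77666557e+01,  1.14182323e+02,  6.01724806e-04,
        4.80992767e+01, -4.03354420e+00]), 'joint_vel': array([-0.00357782, -0.61121576, -0.48725979, -0.05142565,  0.08479076,
       -0.1879162 ]), 'joint_torque': array([ 7.22708227e-02, -4.90062511e+01, -2.58995622e+01,  2.78684158e-03,
       -1.51359919e-02,  1.01931713e-02]), 'tcp_pos': array([0.49525084, 0.07949149, 0.11837297]), 'orientation': array([-1.79951895e+02, -3.84075406e-03,  1.02980120e+02]), 'ft_force': array([ 0.65790097,  0.34405251, -0.44653597]), 'wrist_torque': array([ 0.0429543 ,  0.04699387, -0.05398484]), 'gripper_force': 59.74660098552704, 'width': 0.20203092673942122}
```

View pics/w3.png

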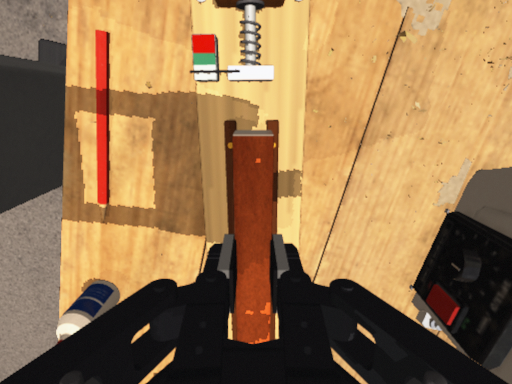

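The wrist shot shows the held padauk lined up over the channel. The rail ends are at (225-237,121) and (267-278,121), the stop face at (228-273, rows 66-80), and the base edges run left (192,0)-(204,220) and right (308,0)-(301,200).

```bash
python3 - <<'E'
from h import *
s=get_state()
def show(n,L,z):
    w=ray('wrist',L,z,s)[:,:2];o=np.array([.4935,.075]);a=np.radians(13);M=np.array([[np.cos(a),np.sin(a)],[-np.sin(a),np.cos(a)]])
    print(n,w.round(4).tolist(),'jig',((w-o)@M.T*1000).round(1).tolist())
show('rails inner/outer',[(225,121),(237,121),(267,121),(278,121)],.018)
show('edge',[(192,0),(204,220),(308,0),(301,200)],.012)
show('stop top front',[(228,80),(273,80)],.0135)
show('stop top',[(228,66),(273,66)],.0335)
E
python3 - <<'E'
import sys; sys.path.insert(0,'.')
from h import *
im=cv2.imread('pics/w3.png'); g=im.astype(int).sum(2)
for v in (0,20,40,60,100,130,140,150,160,180):
    print(v, np.where(abs(np.diff(g[v,185:325]))>60)[0]+185)
E
```

```text
rails inner/outer [[0.4588, 0.134], [0.4684, 0.1362], [0.4924, 0.1418], [0.5012, 0.1438]] jig [[-20.5, 65.3], [-10.7, 65.3], [13.9, 65.3], [23.0, 65.3]]
edge [[0.4171, 0.2142], [0.457, 0.0404], [0.5015, 0.2337], [0.54, 0.08]] jig [[-43.2, 152.8], [-43.4, -25.5], [43.5, 152.9], [46.5, -5.6]]
stop top front [[0.4545, 0.1655], [0.4897, 0.1736]] jig [[-17.6, 96.9], [18.5, 97.0]]
stop top [[0.4544, 0.1741], [0.4863, 0.1815]] jig [[-15.8, 105.4], [17.0, 105.4]]
0 [190 197 204 211 212 214 215 283 284 285 293 294 295 296 297]
20 [191 192 240 243 245 247 248 255 308]
40 [190 191 192 213 215 217 218 239 240 242 246 247 248 249 254 255 257 258
 307]
60 [191 192 215 216 217 218 239 240 249 255 257 306]
100 [246 304]
130 [223 224 234 265 266 277 278 279 303]
140 [223 224 277 278 302]
150 [200 224 225 277 278 302]
160 [224 225 255 259 260 277 278]
180 [202 225 226 276 277 300]
```

Rails' middle sits 2.0 mm to the left of the tool (column 251 against 253) and the yaw matches, so the jig origin is about (0.495,0.0718). I'll correct, go down above the rails, then lower slowly.

Request:
drive_tool(
  commands=[
    [[-0.48,1.17,-2.5,0,1.5],[-0.48,1.17,-5,0,1.5],[-0.48,1.17,-7,0,1.5],[-0.48,1.17,-7,0,1.5],[-0.48,1.17,-7,0,1.5]],
  ],
)

```text
clock: 5.8
tcp_pos: [0.4909, 0.0913, 0.049]
orientation: [-180.0, -0.0, 103.0]
ft_force: [0.8, -0.4, -0.1]
width: 0.199
gripper_force: 59.7
```

Run:
```python
from h import *
s=get_state();print(s['tcp_pos'],s['orientation'],s['ft_force']);im=imaging.snapshot('wrist');cv2.imwrite('pics/w4.png',cv2.resize(im[40:340,130:380],None,fx=2.4,fy=2,interpolation=cv2.INTER_CUBIC))
```

```text
[0.49089558 0.09126798 0.04902237] [-1.79986498e+02 -8.03483810e-04  1.03031174e+02] [ 0.84564619 -0.4318162  -0.14964532]
```

View pics/w4.png

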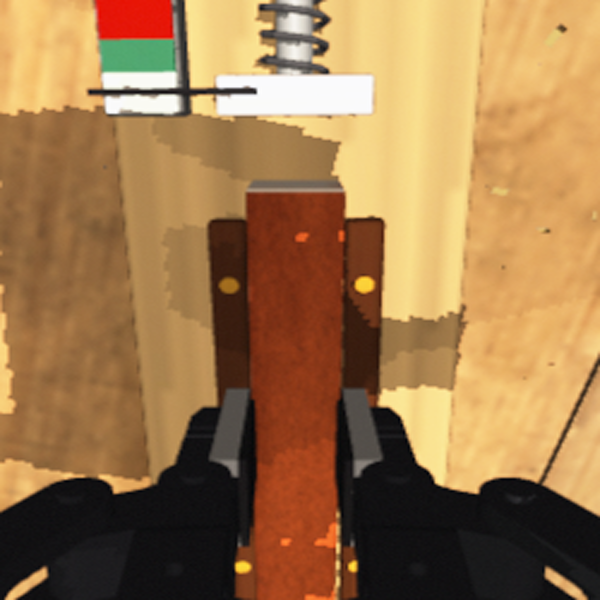

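Padauk is centred between the rails (248-344 against 210-384 in the crop), with its front end clear of the stop. Lowering now.

Request:
drive_tool(
  commands=[
    [[0,0,-1,0,1.5],[0,0,-1.8,0,1.5],[0,0,-2.4,0,1.5],[0,0,-2.7,0,1.5],[0,0,-2.7,0,1.5]],
  ],
)

```text
clock: 6.35
tcp_pos: [0.4905, 0.0913, 0.0212]
orientation: [-180.0, -0.0, 103.1]
ft_force: [0.5, 1.6, -1.4]
width: 0.2
gripper_force: 59.8
```

Request:
drive_tool(
  commands=[
    [[0,0,-0.1,0,1.5],[0,0,-0.1,0,1.5]],
  ],
)

```text
clock: 6.55
tcp_pos: [0.4908, 0.0914, 0.0208]
orientation: [180.0, 0.0, 103.1]
ft_force: [-0.3, -0.6, -0.1]
width: 0.202
gripper_force: 59.8
```

Request:
drive_tool(
  commands=[
    [[0,0,0,0,4.5],[0,0,0,0,4.5],[0,0,0,0,4.5],[0,0,0,0,4.5],[0,0,1,0,4.5]],
  ],
)

```text
clock: 7.05
tcp_pos: [0.4898, 0.0912, 0.0301]
orientation: [-179.9, -0.0, 103.1]
ft_force: [0.2, -0.3, -0.2]
width: 0.53
gripper_force: 0.0
```

Request:
drive_tool(
  commands=[
    [[0,0,4,0,4.5],[0,0,8,0,4.5],[0,0,10,0,4.5],[0,0,10,0,4.5],[0,0,10,0,4.5]],
  ],
)

```text
clock: 7.55
tcp_pos: [0.4907, 0.0913, 0.1311]
orientation: [179.9, 0.0, 103.1]
ft_force: [0.4, -0.3, -1.1]
width: 0.528
gripper_force: 0.0
```

```bash
python3 -c "
from h import *
red(.031,name='pics/w5.png')"
```

```text
[0.4907 0.0913 0.1311] [179.93   0.   103.06] 7.55 [ 242  120   23  134 2812]
((0.48995882272720337, 0.09197510033845901), (0.01890873908996582, 0.1228848472237587), 12.585330963134766)
```

View pics/w5.png

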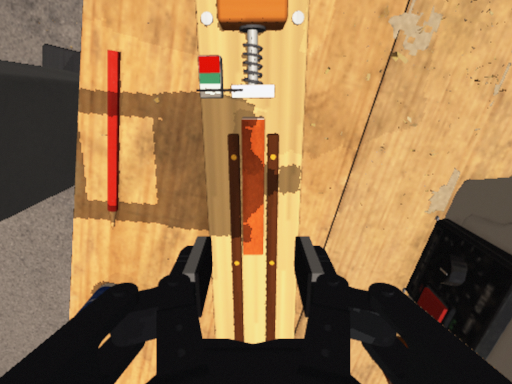

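Padauk lies straight in the channel (242-265, rows 118-254), short of the stop, and let go. Next I fetch the maple.

Request:
drive_tool(
  commands=[
    [[0,-3,0,-0.14,5],[0,-6,0,-0.28,5],[0,-9,0,-0.42,5],[0,-12,0,-0.56,5],[0.2,-15,0,-0.7,5]],
  ],
)

```text
clock: 8.1
tcp_pos: [0.4913, -0.0597, 0.1291]
orientation: [-179.8, 0.1, 62.6]
ft_force: [0.6, 1.4, -0.7]
width: 0.586
gripper_force: 0.0
```

Request:
drive_tool(
  commands=[
    [[0,-3,0,-0.14,5],[0.2,-6,0,-0.28,5],[0.3,-9,0,-0.42,5],[0.5,-12.2,0,-0.56,5],[0.5,-12.2,0,-0.7,5]],
  ],
)

```text
clock: 8.6
tcp_pos: [0.4972, -0.1835, 0.1291]
orientation: [-180.0, 0.1, 22.4]
ft_force: [-0.6, 0.1, -1.0]
width: 0.588
gripper_force: 0.0
```

Request:
drive_tool(
  commands=[
    [[0,0,0,-0.14,5],[0,0,0,-0.28,5],[0,0,0,-0.42,5],[0,0,0,-0.518,5],[0,0,0,-0.518,5]],
  ],
)

```text
clock: 9.1
tcp_pos: [0.4967, -0.1803, 0.1291]
orientation: [-180.0, 0.2, -6.9]
ft_force: [0.6, 0.5, 0.1]
width: 0.587
gripper_force: 0.0
```

Run:
```python
from h import *
s=get_state();print(s['clock'],s['tcp_pos'],s['orientation']);cv2.imwrite('pics/w6.png',imaging.snapshot('wrist'))
```

```text
9.1 [ 0.49668325 -0.18032415  0.12910732] [-1.79962371e+02  1.61670210e-01 -6.91038556e+00]
```

View pics/w6.png

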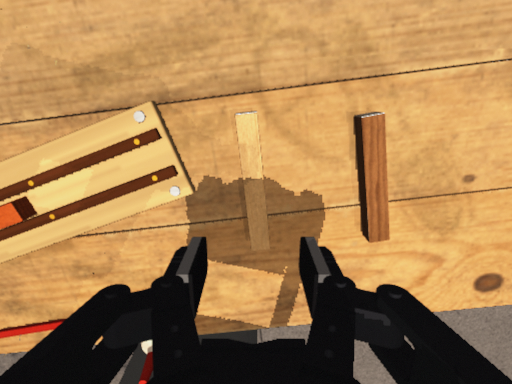

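Maple runs (236-257,114) to (251-270,249), slightly turned. Walnut stands at (372,175), well clear of the right finger.

Run:
```python
from h import *
s=get_state()
w=ray('wrist',[(236.5,115),(257.5,114),(269.5,248.5),(251.5,249.5)],.019,s)[:,:2]
print(w.round(4).tolist(),cv2.minAreaRect(w.astype('float32')),w.mean(0))
d=w[0]+w[1]-w[2]-w[3];print(np.degrees(np.arctan2(d[1],d[0])))
```

```text
[[0.5624, -0.1741], [0.5612, -0.1918], [0.4327, -0.1893], [0.4337, -0.1716]] ((0.497575044631958, -0.18171685934066772), (0.017779845744371414, 0.12936635315418243), 88.88407897949219) [ 0.49750075 -0.18173047]
-1.1025095708657517
```

Request:
drive_tool(
  commands=[
    [[0.1,-0.14,-4,0.1,5],[0.1,-0.14,-8,0.1,5],[0.1,-0.14,-9,0.1,5],[0.1,-0.14,-9,0.1,5],[0.1,-0.14,-9,0.1,5]],
  ],
)

```text
clock: 9.65
tcp_pos: [0.4993, -0.1823, 0.0414]
orientation: [180.0, -0.0, -1.1]
ft_force: [0.6, 1.0, -0.1]
width: 0.59
gripper_force: 0.0
```

Run:
```python
from h import *
s=get_state();print(s['clock'],s['tcp_pos'],s['orientation']);im=imaging.snapshot('wrist');cv2.imwrite('pics/w7.png',im)
g=cv2.cvtColor(im,cv2.COLOR_BGR2HSV).astype(int)
for v in range(110,300,25): print(v,g[v,215:290:3,1].tolist())
```

```text
9.65 [ 0.49929065 -0.18227193  0.04144997] [ 1.79989296e+02 -3.06716228e-02 -1.05634082e+00]
110 [138, 140, 142, 137, 133, 135, 138, 141, 141, 141, 140, 138, 139, 143, 145, 143, 143, 145, 147, 148, 151, 150, 149, 147, 142]
135 [145, 143, 141, 139, 141, 144, 144, 106, 101, 111, 103, 108, 108, 104, 116, 112, 120, 105, 134, 138, 139, 143, 144, 143, 145]
160 [137, 138, 136, 136, 130, 137, 140, 116, 115, 120, 109, 115, 101, 106, 118, 117, 132, 110, 130, 129, 131, 129, 133, 133, 137]
185 [148, 148, 147, 148, 149, 149, 145, 129, 130, 132, 127, 116, 118, 123, 122, 118, 131, 114, 137, 137, 137, 136, 137, 139, 139]
210 [151, 148, 147, 145, 146, 147, 145, 144, 146, 146, 142, 140, 143, 143, 144, 142, 144, 143, 146, 150, 150, 147, 149, 153, 153]
235 [145, 147, 146, 146, 148, 142, 146, 145, 145, 140, 138, 140, 140, 139, 141, 138, 138, 148, 147, 146, 148, 149, 149, 149, 148]
260 [147, 146, 146, 147, 147, 148, 145, 146, 142, 136, 140, 141, 142, 138, 140, 141, 140, 143, 147, 146, 144, 143, 141, 142, 141]
285 [155, 159, 162, 158, 157, 157, 156, 158, 140, 145, 139, 140, 141, 141, 142, 142, 141, 149, 159, 156, 157, 157, 158, 157, 155]
```

View pics/w7.png

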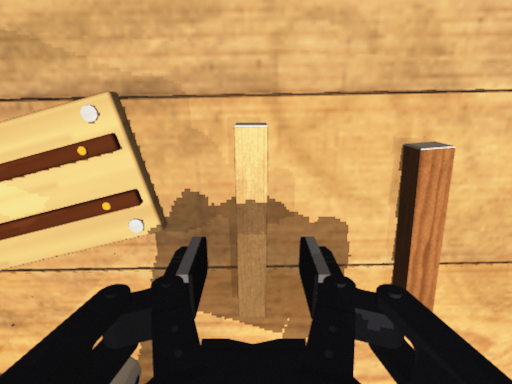

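Maple is centred between the fingers and parallel to them (236-268, rows 125-317), with the jig corner and walnut clear. Grasping.

Request:
drive_tool(
  commands=[
    [[0,0,-1.5,0,5],[0,0,-2.7,0,5],[0,0,-3.25,0,5],[0,0,-3.25,0,1.5],[0,0,-3.25,0,1.5]],
  ],
)

```text
clock: 10.2
tcp_pos: [0.4989, -0.1821, 0.0084]
orientation: [180.0, -0.0, -1.1]
ft_force: [-0.9, 1.2, 0.8]
width: 0.259
gripper_force: 0.0
```

Request:
drive_tool(
  commands=[
    [[0,0,0,0,1.5],[0,0,0,0,1.5],[0,0,0,0,1.5],[0,0,0,0,1.5]],
  ],
)

```text
clock: 10.6
tcp_pos: [0.4991, -0.1822, 0.0087]
orientation: [180.0, -0.1, -1.1]
ft_force: [-0.9, 0.6, 7.2]
width: 0.198
gripper_force: 59.3
```

Run:
```python
from h import *
s=get_state();print(s['tcp_pos'],s['orientation'])
s['tcp_pos']=np.array([.49929,-.18227,.04145]);s['orientation']=np.array([179.99,-.03,-1.056])
print(ray('wrist',[(236,126),(268,126),(239,317),(265,317)],.019,s))
```

```text
[ 0.49910828 -0.18222454  0.00873578] [ 1.79982340e+02 -5.03486050e-02 -1.10105092e+00]
[[ 0.56288526 -0.17388814  0.019     ]
 [ 0.56256623 -0.19183862  0.019     ]
 [ 0.432045   -0.17132603  0.019     ]
 [ 0.43171469 -0.18952004  0.019     ]]
```

Request:
drive_tool(
  commands=[
    [[0,0,5,0,1.5],[0,0,10,0,1.5],[0.4,3,11,0.14,1.5],[0.8,6,11,0.28,1.5],[1.2,9,11,0.42,1.5]],
  ],
)

```text
clock: 11.1
tcp_pos: [0.5112, -0.0913, 0.1191]
orientation: [179.9, -0.1, 23.2]
ft_force: [-0.3, -0.5, 0.3]
width: 0.202
gripper_force: 58.9
```

Request:
drive_tool(
  commands=[
    [[0.5,2.5,0,0.14,1.5],[1,5.3,0,0.28,1.5],[1,5.3,0,0.42,1.5],[1,5.3,0,0.56,1.5],[1,5.3,0,0.7,1.5]],
  ],
)

```text
clock: 11.6
tcp_pos: [0.5206, -0.0387, 0.1182]
orientation: [180.0, -0.0, 63.4]
ft_force: [0.4, 0.1, -1.0]
width: 0.201
gripper_force: 58.9
```

Request:
drive_tool(
  commands=[
    [[0,0,0,0.14,1.5],[0,0,0,0.28,1.5],[0,0,0,0.42,1.5],[0,0,0,0.56,1.5],[0,0,0,0.7,1.5]],
  ],
)

```text
clock: 12.1
tcp_pos: [0.5206, -0.0391, 0.1182]
orientation: [180.0, 0.0, 103.5]
ft_force: [-0.2, 1.3, 0.0]
width: 0.205
gripper_force: 58.9
```

Request:
drive_tool(
  commands=[
    [[0,0,-2,0,1.5],[0,0,-4,0,1.5],[0,0,-4,0,1.5],[0,0,-4,0,1.5]],
  ],
)

```text
clock: 12.5
tcp_pos: [0.5205, -0.039, 0.0782]
orientation: [-180.0, -0.0, 103.2]
ft_force: [1.0, 0.1, 0.1]
width: 0.201
gripper_force: 58.9
```

```bash
python3 -c "
from h import *
red(.031,name='pics/w8.png')
im=cv2.imread('pics/w8.png')
for v in range(90,250,20): print(v,im[v,200:305:3,2].tolist())"
```

```text
[ 0.5205 -0.039   0.0782] [-1.7995e+02 -2.0000e-02  1.0318e+02] 12.5 [ 238    0   33  110 3423]
((0.4970817267894745, 0.060858290642499924), (0.018880443647503853, 0.05976452678442001), 13.156034469604492)
90 [249, 249, 249, 249, 249, 249, 249, 198, 109, 113, 126, 125, 68, 202, 238, 246, 246, 247, 243, 239, 237, 240, 241, 223, 247, 68, 99, 108, 116, 110, 234, 243, 243, 244, 244]
110 [174, 181, 179, 176, 170, 177, 180, 177, 59, 62, 69, 69, 52, 154, 160, 161, 164, 178, 227, 228, 220, 217, 222, 245, 212, 77, 100, 109, 114, 103, 243, 243, 243, 243, 243]
130 [248, 249, 238, 227, 170, 175, 179, 176, 56, 62, 111, 131, 148, 148, 147, 149, 149, 150, 148, 149, 148, 149, 146, 149, 153, 49, 50, 113, 100, 96, 243, 242, 242, 243, 243]
150 [162, 176, 179, 177, 171, 147, 153, 151, 79, 53, 57, 127, 142, 159, 146, 148, 152, 154, 141, 148, 148, 154, 158, 143, 145, 49, 69, 112, 115, 135, 243, 242, 244, 245, 244]
170 [175, 179, 180, 176, 171, 162, 148, 151, 112, 53, 57, 136, 236, 249, 249, 239, 243, 238, 221, 145, 148, 148, 153, 135, 128, 96, 105, 112, 111, 227, 243, 245, 249, 247, 244]
190 [173, 177, 182, 177, 174, 169, 171, 171, 172, 58, 63, 96, 133, 136, 132, 144, 148, 146, 142, 135, 143, 141, 138, 144, 101, 52, 53, 56, 58, 139, 147, 154, 161, 153, 156]
210 [167, 175, 180, 179, 174, 168, 167, 170, 170, 59, 64, 66, 135, 140, 137, 148, 153, 153, 149, 143, 145, 146, 140, 146, 89, 53, 56, 57, 54, 158, 170, 181, 183, 175, 171]
230 [146, 173, 178, 179, 174, 171, 166, 168, 167, 88, 64, 62, 132, 131, 136, 141, 143, 149, 150, 150, 149, 145, 143, 139, 77, 103, 106, 105, 99, 243, 249, 249, 249, 249, 249]
```

Run:
```python
from h import *
s=get_state();im=cv2.imread('pics/w8.png')[...,2].astype(float)
A=[]
for v in range(60,240,6):
    L=im[v,212:236]; Rr=im[v,278:300]
    l=212.5+np.argmin(np.diff(L)); r=278.5+np.argmax(np.diff(Rr))
    a,b=ray('wrist',[(l,v),(r,v)],.018,s)[:,:2]
    W=R.from_euler('xyz',s['orientation'],degrees=True).as_matrix()
    A.append([v,(W.T@np.append(a-s['tcp_pos'][:2],0))[:2],(W.T@np.append(b-s['tcp_pos'][:2],0))[:2]])
A=[[v,*(a*1000).round(1),*(b*1000).round(1),((a+b)*500)[1].round(2)] for v,a,b in A]
for q in A: print(*q)
```

```text
60 102.6 -21.6 102.7 23.0 0.72
66 99.1 -21.7 99.1 23.1 0.73
72 95.5 -21.1 95.5 23.3 1.07
78 91.8 -21.9 91.8 23.4 0.75
84 88.1 -21.4 88.1 23.6 1.09
90 84.4 -21.5 84.4 23.1 0.77
96 80.6 -21.6 80.6 23.2 0.78
102 76.7 -21.8 76.8 23.3 0.79
108 72.9 -21.2 72.9 23.5 1.14
114 68.9 -21.3 69.0 23.6 1.16
120 65.0 -21.5 65.0 23.8 1.17
126 60.9 -21.6 61.0 23.3 0.84
132 56.9 -21.0 56.9 23.4 1.2
138 52.7 -21.1 52.8 23.6 1.22
144 48.5 -21.3 48.6 23.7 1.23
150 44.3 -21.4 44.3 23.9 1.25
156 40.0 -21.5 40.0 23.3 0.9
162 35.7 -20.9 35.7 23.5 1.28
168 31.3 -21.1 31.3 23.7 1.29
174 26.8 -21.2 26.8 23.8 1.31
180 22.3 -21.3 22.3 24.0 1.32
186 17.7 -21.5 17.7 24.2 1.34
192 13.0 -20.9 13.1 24.3 1.73
198 8.3 -21.0 8.4 23.8 1.37
204 3.6 -21.1 3.6 23.9 1.39
210 -1.3 -21.3 -1.2 24.1 1.4
216 -6.2 -20.7 -6.1 24.3 1.8
222 -11.1 -20.8 -11.1 23.7 1.44
228 -16.2 -20.9 -16.2 23.8 1.46
234 -21.3 -23.4 -21.3 24.0 0.31
```

The channel centre is about 1.3 mm to tool +y, so I correct that and lower.

Request:
drive_tool(
  commands=[
    [[0.12,0.03,-1.5,0,1.5],[0.12,0.03,-3,0,1.5],[0.12,0.03,-4.2,0,1.5],[0.12,0.03,-4.2,0,1.5]],
  ],
)

```text
clock: 12.95
tcp_pos: [0.5213, -0.0387, 0.0354]
orientation: [-179.9, -0.0, 103.2]
ft_force: [-1.1, 0.4, -0.3]
width: 0.2
gripper_force: 58.9
```

Request:
drive_tool(
  commands=[
    [[0,0,-0.5,0,1.5],[0,0,-1,0,1.5],[0,0,-1.3,0,1.5],[0,0,-1.5,0,1.5],[0,0,-1.5,0,1.5]],
  ],
)

```text
clock: 13.45
tcp_pos: [0.5219, -0.0388, 0.021]
orientation: [-180.0, -0.0, 103.2]
ft_force: [0.8, 0.5, 0.2]
width: 0.203
gripper_force: 58.9
```

```bash
python3 -c "
from h import *
s=get_state();print(s['tcp_pos'],s['orientation'],s['ft_force'],s['wrist_torque'])
red(.031,name='pics/w9.png')"
```

```text
[ 0.5218532  -0.03875886  0.0209906 ] [-1.79991267e+02 -1.54843337e-03  1.03179094e+02] [0.8423756  0.49192145 0.24697452] [-0.0174286  -0.01498051 -0.07629664]
[ 0.5219 -0.0388  0.021 ] [-179.99   -0.    103.18] 13.45 [ 228    0   47  116 3872]
((0.4989515244960785, 0.05283119156956673), (0.018877515569329262, 0.04443127289414406), 13.240942001342773)
```

Maple went down without resistance, so it is in the channel. Now I push forward along the channel.

Request:
drive_tool(
  commands=[
    [[-0.09,0.39,0,0,1.5],[-0.18,0.78,0,0,1.5],[-0.27,1.17,0,0,1.5],[-0.36,1.56,0,0,1.5],[-0.455,1.95,0,0,1.5]],
  ],
)

```text
clock: 14.0
tcp_pos: [0.5173, -0.0188, 0.0212]
orientation: [180.0, 0.0, 103.2]
ft_force: [0.2, 0.4, -0.2]
width: 0.2
gripper_force: 58.9
```

Request:
drive_tool(
  commands=[
    [[-0.05,0.2,0,0,1.5],[-0.09,0.39,0,0,1.5],[-0.09,0.39,0,0,1.5]],
  ],
)

```text
clock: 14.3
tcp_pos: [0.5167, -0.0155, 0.0212]
orientation: [180.0, 0.0, 103.2]
ft_force: [1.0, -2.5, -0.2]
width: 0.202
gripper_force: 58.9
```

```bash
python3 -c "
from h import *
red(.031,name='pics/w10.png')
s=get_state();print(s['ft_force'],s['gripper_force'])
# stop face and pointer on side camera
cv2.imwrite('pics/s10.png',imaging.snapshot('side'))"
```

```text
[ 0.5167 -0.0155  0.0212] [1.7997e+02 3.0000e-02 1.0320e+02] 14.3 [ 227    0   47  131 4727]
((0.4942052960395813, 0.07287388294935226), (0.018912741914391518, 0.05107155069708824), 13.351517677307129)
[ 0.82440106 -3.10019709 -1.133485  ] 58.87540876865387
```

Request:
drive_tool(
  commands=[
    [[-0.02,0.1,0,0,1.5],[-0.045,0.2,0,0,1.5],[-0.045,0.2,0,0,1.5],[-0.045,0.2,0,0,1.5]],
  ],
)

```text
clock: 14.8
tcp_pos: [0.5162, -0.0135, 0.0212]
orientation: [180.0, 0.0, 103.2]
ft_force: [1.5, -5.6, -0.3]
width: 0.201
gripper_force: 58.9
```

Request:
drive_tool(
  commands=[
    [[-0.02,0.1,0,0,1.5],[-0.045,0.2,0,0,1.5],[-0.045,0.2,0,0,1.5],[-0.045,0.2,0,0,1.5]],
  ],
)

```text
clock: 15.2
tcp_pos: [0.5158, -0.0117, 0.0212]
orientation: [180.0, 0.0, 103.2]
ft_force: [2.3, -6.0, 0.2]
width: 0.201
gripper_force: 58.9
```

Request:
drive_tool(
  commands=[
    [[-0.02,0.1,0,0,1.5],[-0.045,0.2,0,0,1.5],[-0.045,0.2,0,0,1.5],[-0.045,0.2,0,0,1.5]],
  ],
)

```text
clock: 15.6
tcp_pos: [0.5155, -0.0098, 0.0212]
orientation: [180.0, 0.0, 103.2]
ft_force: [1.7, -8.1, 0.9]
width: 0.199
gripper_force: 58.9
```

```bash
python3 -c "
from h import *
red(.031,name='pics/w11.png')
im=cv2.imread('pics/w11.png')
for v in range(0,60,3): print(v,im[v,180:226:5].tolist())"
```

```text
[ 0.5155 -0.0098  0.0212] [1.7997e+02 4.0000e-02 1.0320e+02] 15.6 [ 227    0   47  131 4726]
((0.4929831922054291, 0.07855190336704254), (0.018920501694083214, 0.05107005685567856), 13.586236953735352)
0 [[146, 227, 250], [143, 225, 249], [151, 229, 251], [153, 231, 252], [105, 176, 226], [28, 58, 115], [29, 59, 116], [28, 59, 117], [26, 52, 104], [142, 226, 250]]
3 [[145, 227, 250], [143, 224, 249], [148, 229, 251], [153, 232, 252], [125, 201, 241], [29, 58, 115], [27, 57, 115], [28, 59, 117], [24, 50, 103], [106, 174, 220]]
6 [[147, 227, 251], [143, 225, 249], [149, 229, 251], [152, 232, 252], [147, 228, 251], [28, 58, 115], [28, 58, 116], [29, 58, 117], [27, 52, 106], [86, 146, 189]]
9 [[146, 228, 251], [143, 225, 249], [148, 229, 251], [153, 232, 252], [149, 229, 251], [28, 57, 115], [28, 57, 115], [30, 59, 118], [26, 52, 105], [68, 116, 152]]
12 [[147, 228, 251], [144, 225, 249], [147, 228, 251], [153, 232, 252], [149, 229, 251], [29, 57, 116], [28, 57, 116], [29, 59, 118], [24, 51, 106], [68, 115, 152]]
15 [[147, 228, 251], [142, 225, 250], [149, 228, 251], [153, 232, 252], [14
[... 1693 characters left out ...]
], [27, 57, 112], [29, 58, 117], [73, 122, 166]]
48 [[145, 227, 250], [143, 226, 250], [144, 225, 250], [151, 231, 252], [149, 230, 251], [25, 52, 105], [28, 57, 111], [27, 57, 115], [29, 59, 118], [57, 95, 132]]
51 [[146, 227, 250], [143, 226, 250], [144, 226, 250], [153, 231, 252], [152, 230, 252], [26, 51, 103], [27, 55, 112], [29, 58, 118], [28, 61, 123], [32, 55, 82]]
54 [[144, 226, 250], [143, 226, 250], [145, 226, 250], [151, 231, 252], [151, 230, 251], [24, 50, 100], [27, 55, 112], [28, 58, 117], [30, 63, 125], [32, 53, 85]]
57 [[143, 225, 250], [143, 227, 250], [144, 225, 250], [151, 230, 252], [151, 230, 252], [24, 49, 99], [26, 54, 111], [28, 58, 116], [31, 63, 125], [31, 54, 85]]
```

Request:
drive_tool(
  commands=[
    [[-0.02,0.1,0,0,1.5],[-0.045,0.2,0,0,1.5],[-0.07,0.3,0,0,1.5],[-0.07,0.3,0,0,1.5],[-0.07,0.3,0,0,1.5]],
  ],
)

```text
clock: 16.15
tcp_pos: [0.515, -0.0071, 0.0213]
orientation: [180.0, 0.1, 103.2]
ft_force: [2.5, -9.0, -0.3]
width: 0.198
gripper_force: 58.9
```

Run:
```python
from h import *
F=[]
for i in range(6):
    im=imaging.snapshot('side');F.append(get_state()['ft_force'])
F=np.array(F);print(F@[-.2275,.9738,0],get_state()['tcp_pos'])
cv2.imwrite('pics/s12.png',im)
p=imaging.camera_params('side')
o=np.array([.495,.0718]);a=np.radians(13.1);M=np.array([[np.cos(a),-np.sin(a)],[np.sin(a),np.cos(a)]])
def pj(x,y,z): 
    w=np.append(o+M@[x,y],z);return cv2.projectPoints(w[None],p['rvec'],p['tvec'],np.array([[p['fx'],0,p['cx']],[0,p['fy'],p['cy']],[0,0,1]]),None)[0].ravel()
for y in (99,104,112,115,131): print(y,pj(-.034,y/1000,.028).round(1))
A=cv2.imread('pics/side0.png')
for n,q in(('rest',A),('now',im)):
    print(n)
    for v in range(234,250): print(v,[''.join(f'{c:4d}' for c in q[v,u]) for u in range(269,279)])
```

```text
[-10.18768284 -10.20123506 -10.19273298 -10.1163073   -8.78245366
 -10.32445345] [ 0.51499915 -0.00712392  0.02130147]
99 [270.6 236.1]
104 [271.3 237.5]
112 [272.4 239.7]
115 [272.8 240.5]
131 [275.  245.1]
rest
234 [' 101 151 187', '  97 145 180', '  96 143 178', '  93 139 175', '  78 117 150', '  72 107 138', '  71 106 137', '  72 109 141', '  78 119 155', '  79 120 157']
235 [' 100 149 183', '  91 134 166', '  85 124 154', '  85 121 148', '  78 104 126', '  73  93 111', '  65  94 119', '  69 103 134', '  78 118 155', '  80 121 158']
236 ['  91 127 152', '  91 118 137', '  88 109 122', ' 117 136 144', ' 119 136 142', '  98 114 124', '  83 111 136', '  80 119 155', '  79 119 157', '  79 120 157']
237 [' 106 123 131', ' 125 142 147', ' 111 126 132', ' 152 172 178', ' 153 173 178', ' 134 153 158', ' 121 145 159', '  88 127 162', '  80 121 159', '  81 121 159']
238 [' 114 130 136', ' 149 168 174', ' 135 153 156', ' 147 168 170', ' 142 164 163', ' 137 160 154', ' 126 151 149', '  89 127 149', '  81 121 158', '  81 122 160']
239 ['  81  97 105', ' 132 151 154', ' 131 154 146', ' 121 147
[... 3696 characters left out ...]
67  92', '  64  72  85', '  59  72  88']
246 ['  95 141 175', '  95 141 175', '  73 103 125', '  50  62  74', '  60  68  85', '  60  68  79', '  55  63  73', '  56  64  72', '  57  65  72', '  58  72  85']
247 ['  94 140 175', '  95 143 177', '  83 122 150', '  55  70  83', '  55  64  72', '  56  65  73', '  55  65  73', '  58  69  80', '  59  73  84', '  63  83 101']
248 ['  92 137 172', '  95 142 178', '  91 137 172', '  63  87 108', '  53  69  87', '  54  71  92', '  58  80 102', '  75 107 132', '  77 110 135', '  80 115 143']
249 ['  85 128 163', '  83 127 166', '  81 127 169', '  63 100 142', '  52  84 127', '  52  86 131', '  58  95 139', '  83 128 164', '  92 138 173', '  93 139 173']
```

The pointer has moved about 3 px (roughly 9 mm) into the green, and a steady 10.2 N agrees with about 8.5 mm of travel. Handing in.

```bash
python3 -c "
from cell import manip
print(manip.close_job())"
```

```text
the job is handed in; nothing more can be done
None
```

I handed the job in with the padauk and maple blanks end to end in the channel and the arm still holding the maple and pressing at about 10 N; the pointer is in the green at roughly 8–9 mm of stop travel, and the judge gave no verdict.

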